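# Latch the loaded casting mould

## Robot

A 6-joint arm with a two-finger parallel gripper is mounted at the origin on the work surface. World frame = base frame: x ahead of the robot, y to its left, z up, the work surface at z = 0. Lengths are in m, angles in rad, forces in N, time in s.
With the tool pointing down it reaches from about 0.3 to 0.75 m from the base axis. Payload 8.5 kg.
Tool frame: the origin (TCP) lies on the centre line of the jaws, within the pads' length; the fingertips stand 19 mm ahead of it and the grasp point (between the pads) is the TCP; z points along the fingers, y is the direction in which the jaws open and shut (so a half turn about z gives the same grasp; the last joint's range is limited). The gripper opens to 85 mm and grips with 20 to 120 N. Pads are 22 mm wide; open, the fingers measure 114 mm over their backs; the gripper's body (76 mm by 85 mm) begins 54 mm behind the grasp point. The pads swing forward as they close: fully open they stand 13 mm farther back than shut.
Start: joints at [0.932, 0.381, 1.297, -0, 1.464, -0.215], TCP at [0.226, 0.501, 0.216] pointing down, gripper open.
Joint ranges: [-3.11, 3.11], [-0.89, 2.33], [0.22, 2.48], [-1.42, 4.56], [0.17, 2.85], [-2.88, 2.88]. Speed limits (rad/s): [2.39, 2.39, 3.14, 3.14, 3.14, 3.14].

## Interface

Orientations are given as a 3x3 rotation matrix whose columns are the frame's x, y, z axes.
In Python, from station import arm gives the robot as it stands.
- The arm moves only by the shell command python3 -m crank 'ROWS' [FORCE]. ROWS is JSON, a list of rows, each a list of 3 entries, a list of its own where there are three numbers: the shift along the tool's x, y, z in m, then the turn, a rotation vector about the tool's x, y, z in rad, then the finger opening in m, from 0 to 0.0854. A call has 1 to 8 rows; each row shifts and turns the commanded pose from where the row before left it, along the tool's axes as they then stand; what a row does not reach is not made up. A row lasts 1/12 s, in which the tool goes at most 41.7 mm and 7.16 degrees, less where a joint would pass 70% of its speed; a pose out of reach is approached as far as the arm can. A call with a gripper value outside its range is refused whole. The fingers move at their own pace and stop on an object; FORCE is the grip in N (left out, the last holds). Time passes only in rows, so rows that do not move let the fingers close. It gives the time, the measured TCP pose, the force and the opening at its end, in the units of the state.
- arm.sense(): the state, without advancing time (a new reading comes with each control period).
- arm.get_image(name): name is "scene" or "top" or "wrist"; returns a dict with "image" (420x560x3 uint8, red, green, blue), "fx", "fy", "cx", "cy" (pixels), "R" (3x3) and "t" (3): a world point X has camera coordinates R X + t. Camera axes: x right, y down, z forward; pixel columns grow to the right and rows downward; lengths in m; the calibration is good to about 2 mm. A picture is of the moment at which its call begins. There is no depth.
- arm.finish_job(): hands the job in, once; it reports no verdict.
Trained networks look in a picture, given as the dict that the camera call returned (one of the last four; its "shot" number tells which), for a name from the list of things; names that differ only in an ending like _2 or _b are one class to them, and where a whole thing is asked for, a point or a joint stands for the part that bears it (a point fixed in the world has none). Each returns a list of dicts, best first, with "conf" (0 to 1); they miss things now and then, are a little off and sometimes report something else, mostly with a low value. They report only what shows in the picture. A call takes as long as a camera call.
- arm.look_for(picture, query): "pixel" ([column, row] in pixels, amid what is visible of it).
- arm.silhouettes(picture, query): "pixels" (420x560 bool, what is visible of it) and "pixel" ([column, row] in pixels, amid what is visible of it).
- arm.mark_of(picture, query): "pixel" ([column, row] in pixels: a listed point, or the origin of a listed thing).
The state is a dict: "time_s": time; "q": joint angles; "qd": joint speeds; "effort": joint torques, N m; "tool_pos": TCP position; "eef_rot": TCP orientation; "wrist_force": force on the tool from outside, world axes, zero at the start; "ft_torque": the same for the moment, N m; "width": finger opening in m.
Only numpy, scipy, OpenCV 4.12 (cv2) and the standard library are available. Lean on these libraries where they do the work, as an engineer would, in place of code of your own. Each camera call takes 0.05 s, during which the arm holds its last target. There are 200 camera calls.

## Task

Close the draw latch of the mould box that has the brass core standing in it: flip its claw over so that it is hooked behind the keeper, then swing the red lever down over centre until it lies fully down on the box. Leave the latch of the other, empty mould box as it is.

Things in the scene. Friction and masses are not known exactly. Their poses are not given: they have to be found in the camera images.
- mould_keeper (a point): Loaded box (brass core, 28 mm across, in its pocket; blue, top 50 mm up, fixed): middle of the far (+x) face, overhanging 15 deg, of its keeper, a steel ridge 8 mm thick, 30 wide, 20 high; point 12 mm above the box top. Axes of the box: x from lever to keeper, z up. Lever pivot at x -74.5, z +8 mm here. Closing draws this half 3 mm to -x on a gasket, 25 N. Core at x -46, y +70, 18 mm proud.
- mould_lever (a joint): Its red lever, rad: 0 flat towards -x on its stop, closed, upper face 75 mm above the table; pi/2 upright. Starts 1.45 to 1.75. 85 mm from pivot to tip; handle 24 wide, 10 thick, centred on the pivot's line. Stays where left; 1 N at the tip moves it, up to 6 N with the claw hooked; past dead centre (0.3) it snaps to 0. Swing it with the claw lying hooked.
- mould_claw_tip (a point): Its claw's tooth: middle of an 8 mm bar, 34 wide, under an end plate 44 wide, 31 long (bar 6 mm from its end), top face 16.5 mm over bar (point z; x from hinge to bar, 100 mm). Frame straddling the lever, hinged to it 25 mm from the pivot, 0.2 rad below its line. Starts near upright, 72 to 95 deg above +x, top face to -x, above the lever's tip. Pushed to +x below 60 deg it falls over the keeper.
- spare_claw_tip (a point): The same point on the latch of the other, empty box; leave that latch alone. Both boxes are 215 (x) by 150 (y) by 50 mm, fixed, with a square pocket 40 mm wide across the parting gap (4 mm); the latch runs along x beside it, 70 mm to the right. An upright claw reaches about 200 mm above the table, an upright lever 155 mm.

How it is judged:
By the outcome, as a careful person would: the job done as asked, in the order asked, and still so for the second after the job is handed in, with the robot touching nothing.
It also fails if it takes over 40 s, if anything falls off the work surface, if the arm or the gripper's body presses on something with over 40 N, if the wrist force passes 120 N, or if a joint passes its speed limit or range.

## Working session

There is one attempt and no reset: what is moved stays moved. The work goes in short steps, Python scripts to look and compute and a shell command to move; the robot and the scene stay as the last step left them, time stands still between calls to the robot, and variables do not carry over. Pictures are saved under pics/ and viewed, about 8 in all and at most 12, crops included, and the job is handed in when it is done.

```bash
ls; mkdir -p pics
cat > h.py <<'E'
import numpy as np, cv2
from station import arm
def shot(n,save=None):
    p=arm.get_image(n)
    if save: cv2.imwrite('pics/'+save,cv2.cvtColor(p['image'],cv2.COLOR_RGB2BGR))
    return p
def ray(p,px):
    R=np.array(p['R']);t=np.array(p['t']);c=-R.T@t
    d=R.T@np.array([(px[0]-p['cx'])/p['fx'],(px[1]-p['cy'])/p['fy'],1]);return c,d/np.linalg.norm(d)
def atz(p,px,z):
    c,d=ray(p,px);return c+d*(z-c[2])/d[2]
def tri(*pp):
    A=np.zeros((3,3));b=np.zeros(3)
    for p,px in pp:
        c,d=ray(p,px);M=np.eye(3)-np.outer(d,d);A+=M;b+=M@c
    X=np.linalg.solve(A,b)
    return X,[float(np.linalg.norm((np.eye(3)-np.outer(d,d))@(X-c))) for c,d in (ray(p,px) for p,px in pp)]
def proj(p,X):
    v=np.array(p['R'])@X+np.array(p['t']);return [p['fx']*v[0]/v[2]+p['cx'],p['fy']*v[1]/v[2]+p['cy']]
E
python3 - <<'E'
from h import *
np.set_printoptions(precision=3,suppress=True)
P={n:shot(n,n+'0.png') for n in('scene','top')}
for n,p in P.items():
    print(n,-np.array(p['R']).T@p['t'],p['fx'])
    for q in('mould_keeper','mould_claw_tip','spare_claw_tip'):
        print(q,[(np.round(r['pixel']),round(r['conf'],2)) for r in arm.mark_of(p,q)])
    print('lever',[(np.round(r['pixel']),round(r['conf'],2)) for r in arm.look_for(p,'mould_lever')])
cv2.imwrite('pics/both0.png',cv2.resize(np.hstack([cv2.imread('pics/scene0.png'),cv2.imread('pics/top0.png')]),(800,300)))
E
```

```text
pics
scene [ 1.018 -0.403  0.618] 416.1150120914183
mould_keeper [(array([360., 168.]), 0.83)]
mould_claw_tip [(array([347., 102.]), 0.7)]
spare_claw_tip [(array([201., 213.]), 0.62)]
lever [(array([338., 123.]), 0.61)]
top [ 0.552 -0.035  0.951] 432.00302441880785
mould_keeper [(array([172., 222.]), 0.63)]
mould_claw_tip [(array([151., 261.]), 0.81)]
spare_claw_tip [(array([380., 210.]), 0.88)]
lever [(array([159., 261.]), 0.86)]
```

View pics/scene0.png

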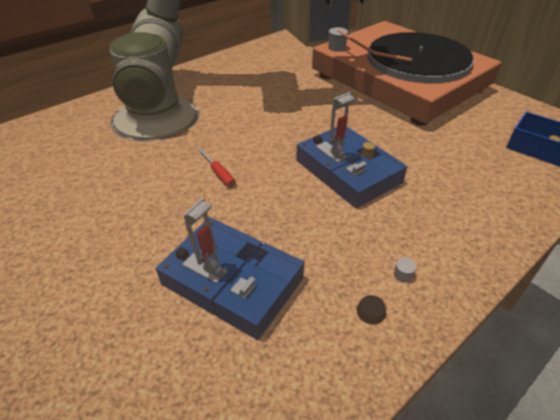

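View pics/top0.png

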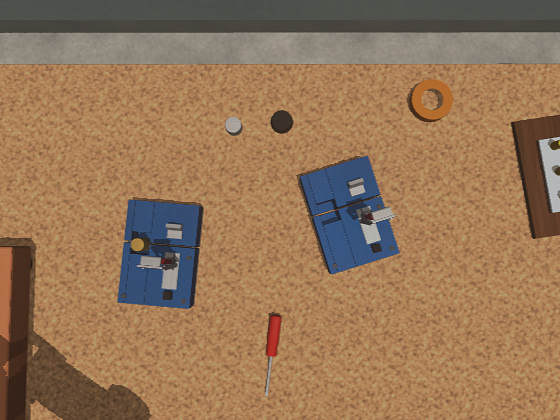

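Run:
```python
from h import *
np.set_printoptions(precision=3,suppress=True)
P={n:shot(n) for n in('scene','top')}
for q in('mould_keeper','mould_claw_tip','spare_claw_tip'):
    a=[arm.mark_of(P[n],q) for n in P]
    if all(a): print(q,*tri(*[(P[n],r[0]['pixel']) for n,r in zip(P,a)]), atz(P['top'],a[1][0]['pixel'],.062),atz(P['scene'],a[0][0]['pixel'],.062))
m=arm.silhouettes(P['top'],'mould_lever')[0]
hs=cv2.cvtColor(P['top']['image'],cv2.COLOR_RGB2HSV)
ys,xs=np.where(m['pixels']);print('lever sil',m['pixel'],xs.min(),xs.max(),ys.min(),ys.max())
for n,p in P.items():
  h=cv2.cvtColor(p['image'],cv2.COLOR_RGB2HSV)
  b=((h[...,0]>95)&(h[...,0]<130)&(h[...,1]>80)).astype(np.uint8)
  k,l,s,c=cv2.connectedComponentsWithStats(b)
  for i in range(1,k):
    if s[i,4]>500: print(n,s[i],cv2.minAreaRect(np.argwhere(l==i)[:,::-1].astype(np.float32)))
print(P['top']['R'])
```

```text
mould_keeper [0.582 0.19  0.063] [0.0029457013893869387, 0.002945701389387044] [0.584 0.193 0.062] [0.579 0.189 0.062]
spare_claw_tip [ 0.605 -0.206  0.193] [0.002683306254032512, 0.002683306254032693] [ 0.616 -0.233  0.062] [ 0.475 -0.148  0.062]
lever sil [158.0, 263.0] 139 177 256 270
scene [ 508  112   52   54 1790] ((539.7301025390625, 136.8759765625), (54.73160934448242, 40.66452407836914), 18.970407485961914)
scene [ 298  128  108   64 2163] ((350.2691955566406, 157.8461456298828), (101.23278045654297, 47.70421600341797), 33.690067291259766)
scene [ 157  219  146  106 5602] ((229.33526611328125, 265.4068908691406), (124.37693786621094, 78.19924926757812), 29.47589111328125)
top [ 300  156   80   59 2603] ((339.3246765136719, 185.05654907226562), (41.138370513916016, 71.2553482055664), 72.12130737304688)
top [ 313  197   86   77 3399] ((355.51763916015625, 234.88917541503906), (59.82476806640625, 71.92021942138672), 72.47443389892578)
top [ 125  200   75   46 2559] ((161.58609008789062, 222.5532989501953), (71.52323913574219, 40.83161926269531), 5.19442892074585)
top [ 118  243   77   66 3141] ((156.09222412109375, 275.00860595703125), (72.3388442993164, 60.43674087524414), 5.314546585083008)
[[ 0.001 -1.    -0.005]
 [-0.998 -0.001 -0.059]
 [ 0.059  0.005 -0.998]]
```

The first picture pair shows the loaded box at the upper right of the scene view and on the left of the top view. Its brass core is at (138,244) in the top view. The keeper is at (172,230), the upright claw plate at (151,261), and the spare box is on the right at (350,215).

Run:
```python
from h import *
np.set_printoptions(precision=3,suppress=True)
P={n:shot(n) for n in('scene','top')}
s=arm.sense();print(s['tool_pos'],np.array(s['eef_rot']),s['width'],s['time_s'])
def mk(p,q):
    r=arm.mark_of(p,q); return r[0]['pixel'] if r else None
K=[];C=[]
for i in range(2):
    k=[mk(P[n],'mould_keeper') for n in P];c=[mk(P[n],'mould_claw_tip') for n in P];print(k,c)
    if all(k):print('K',*tri(*zip(P.values(),k)));K.append(tri(*zip(P.values(),k))[0])
    if all(c):print('C',*tri(*zip(P.values(),c)))
    P={n:shot(n) for n in('scene','top')}
print('core@.068',atz(P['top'],(138,243.5),.068),atz(P['scene'],(369,148),.068))
yaw=-.0916;R=np.array([[np.cos(yaw),-np.sin(yaw),0],[np.sin(yaw),np.cos(yaw),0],[0,0,1]])
k=np.array([.582,.190,.062]);print('pred core',k+R@[-.046,.07,.006], 'pivot',k+R@[-.0745,0,.008])
for n in P:
  im=cv2.cvtColor(P[n]['image'],cv2.COLOR_RGB2BGR)
  u=proj(P[n],k+R@[-.07,0,.06]);u=[int(v) for v in u]
  cv2.imwrite(f'pics/c_{n}.png',cv2.resize(im[max(u[1]-65,0):u[1]+65,u[0]-65:u[0]+65],(400,400),interpolation=cv2.INTER_CUBIC));print(n,u)
cv2.imwrite('pics/crop1.png',np.hstack([cv2.imread('pics/c_scene.png'),cv2.imread('pics/c_top.png')]))
```

```text
[0.226 0.501 0.216] [[-0.912  0.411  0.   ]
 [ 0.411  0.912  0.   ]
 [-0.     0.    -1.   ]] 0.08566813987389468 1.05
[[360.5, 166.7], [173.4, 225.4]] [[344.8, 101.0], [151.3, 260.9]]
K [0.582 0.193 0.06 ] [0.00041118762219018596, 0.0004111876221903744]
C [0.514 0.198 0.187] [0.0004309878597648495, 0.00043098785976478126]
[[360.2, 167.3], [171.5, 225.4]] [[346.5, 100.6], [152.4, 259.6]]
K [0.58  0.196 0.056] [0.0013353347076726634, 0.0013353347076726129]
C [0.518 0.196 0.19 ] [0.0011923596863856578, 0.0011923596863858057]
core@.068 [0.544 0.262 0.068] [0.555 0.251 0.068]
pred core [0.543 0.264 0.068] pivot [0.508 0.197 0.07 ]
scene [340, 128]
top [162, 260]
```

View pics/crop1.png

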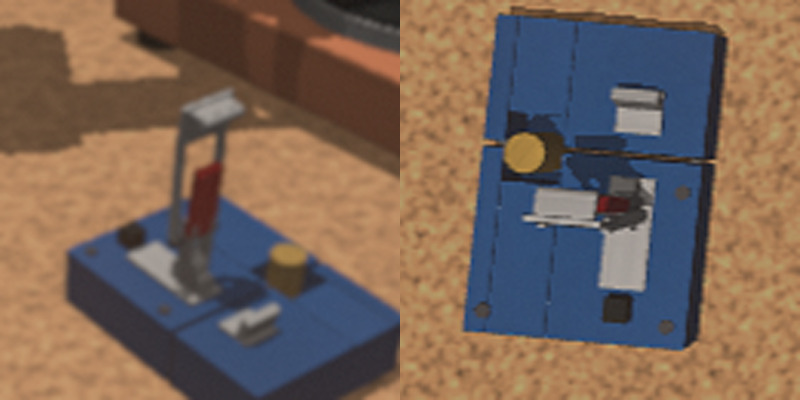

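The crop shows the claw upright with its plate above the red lever, both leaning slightly to +x. Nothing stands between the claw and the keeper. I'll square the tool to the box, close the fingers, and move in behind the claw (−x side).

```bash
python3 -m crank '[[[0,0,0],[0,0,-0.111],0],[[0,0,0],[0,0,-0.111],0],[[0,0,0],[0,0,-0.11],0],[[-0.025,-0.028,0],[0,0,0],0],[[-0.025,-0.028,0],[0,0,0],0],[[-0.025,-0.028,0],[0,0,0],0],[[-0.025,-0.028,0],[0,0,0],0],[[-0.025,-0.028,0],[0,0,0],0]]' 40
python3 -m crank '[[[-0.025,-0.028,0],[0,0,0],0],[[-0.025,-0.028,0],[0,0,0],0],[[-0.025,-0.028,0],[0,0,0],0],[[-0.025,-0.028,0],[0,0,0],0],[[-0.02,-0.028,0],[0,0,0],0],[[0,0,0],[0,0,0],0]]'
```

```text
time_s: 2.32
tool_pos: [0.3385, 0.349, 0.2165]
eef_rot: [[-0.996, 0.091, 0.0], [0.091, 0.996, 0.0], [-0.0, 0.0, -1.0]]
wrist_force: [0.5, 1.1, 0.1]
width: -0.0001
time_s: 2.82
tool_pos: [0.4473, 0.1958, 0.2162]
eef_rot: [[-0.995, 0.097, 0.001], [0.097, 0.995, -0.001], [-0.001, -0.001, -1.0]]
wrist_force: [0.6, -0.0, -0.0]
width: 0.0001
```

```bash
python3 -m crank '[[[0,0.008,0.024],[0,0,0],0],[[-0.01,0,0],[0,0,0],0],[[0,0,0],[0,0,0],0]]'
python3 - <<'E'
from h import *
a=shot('scene');b=shot('top');o=[]
for p,X in((a,[.5,.2,.15]),(b,[.5,.2,.15])):
  u=[int(v) for v in proj(p,np.array(X))];im=cv2.copyMakeBorder(cv2.cvtColor(p['image'],cv2.COLOR_RGB2BGR),80,80,80,80,0)
  o.append(cv2.resize(im[u[1]+10:u[1]+150,u[0]+10:u[0]+150],(400,400),interpolation=cv2.INTER_CUBIC))
cv2.imwrite('pics/pre.png',np.hstack(o))
E
```

```text
time_s: 3.07
tool_pos: [0.456, 0.2072, 0.192]
eef_rot: [[-0.996, 0.091, -0.001], [0.091, 0.996, -0.0], [0.001, -0.001, -1.0]]
wrist_force: [0.3, -0.9, 0.6]
width: -0.0005
```

View pics/pre.png

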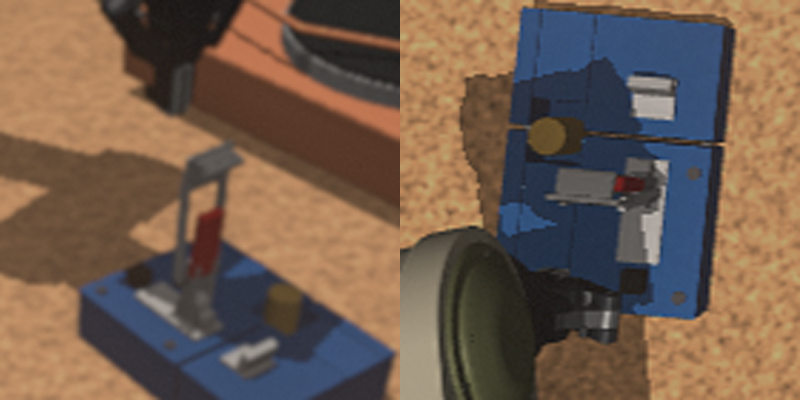

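```bash
python3 -m crank '[[[-0.012,0.003,0],[0,0,0],0],[[-0.01,0,0],[0,0,0],0],[[-0.009,0,0],[0,0,0],0],[[-0.009,0,0],[0,0,0],0],[[-0.009,0,0],[0,0,0],0]]'
python3 -m crank '[[[-0.009,0,0],[0,0,0],0],[[-0.009,0,0],[0,0,0],0],[[-0.009,0,0],[0,0,0],0],[[-0.009,0,0],[0,0,0],0],[[-0.009,0,0],[0,0,0],0],[[0,0,0],[0,0,0],0],[[0,0,0],[0,0,0],0]]'
python3 - <<'E'
from h import *
a=shot('scene');b=shot('top');o=[]
for p,X in((a,[.5,.2,.15]),(b,[.5,.2,.15])):
  print([(r['pixel'],r['conf']) for r in arm.mark_of(p,'mould_claw_tip')])
  u=[int(v) for v in proj(p,np.array(X))];im=cv2.copyMakeBorder(cv2.cvtColor(p['image'],cv2.COLOR_RGB2BGR),80,80,80,80,0)
  o.append(cv2.resize(im[u[1]+10:u[1]+150,u[0]+10:u[0]+150],(400,400),interpolation=cv2.INTER_CUBIC))
cv2.imwrite('pics/push.png',np.hstack(o))
E
```

```text
time_s: 3.58
tool_pos: [0.5051, 0.2055, 0.1925]
eef_rot: [[-0.996, 0.092, 0.0], [0.092, 0.996, 0.0], [-0.0, 0.0, -1.0]]
wrist_force: [0.9, -0.1, 0.0]
width: -0.0003
time_s: 4.17
tool_pos: [0.5493, 0.2014, 0.192]
eef_rot: [[-0.996, 0.092, -0.001], [0.092, 0.996, -0.0], [0.001, -0.0, -1.0]]
wrist_force: [-0.4, 0.3, -0.8]
width: 0.0001
[([345.7, 100.3], 0.65)]
[([154.2, 257.2], 0.7)]
```

View pics/push.png

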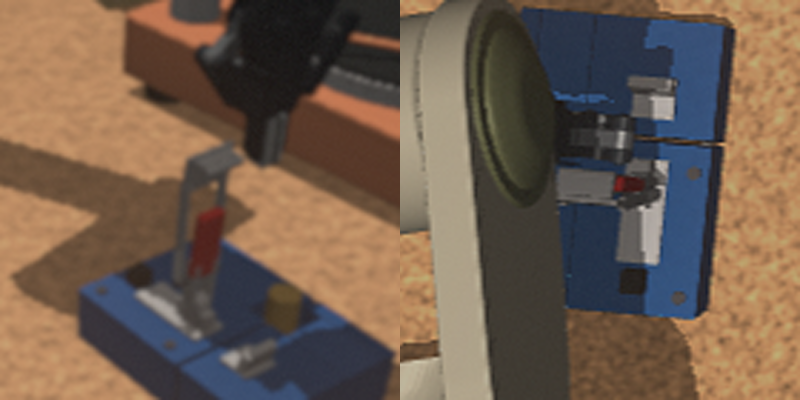

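The fingers passed the claw without moving it: the plate is still at crop (215,160) and the fingers are beyond it. I'll check where the fingers project against where they show up.

Run:
```python
from h import *
np.set_printoptions(precision=4,suppress=True)
a=shot('scene');b=shot('top');s=arm.sense();t=np.array(s['tool_pos'])
for n,p in(('scene',a),('top',b)):
  u=[int(v) for v in proj(p,np.array([.5,.2,.15]))]
  cr=lambda X:np.round([(proj(p,np.array(X))[i]-u[i]+70)*400/140 for i in(0,1)])
  print(n,'tcp',cr(t),'tip',cr(t+[0,0,-.019]),'tip-20',cr(t+[0,0,-.039]),'clawtip',cr([.516,.197,.189]),'end z.2',cr([.503,.2,.2]),'K',cr([.582,.193,.062]),'piv',cr([.508,.199,.07]))
x,y=215,160
w=shot('wrist','w1.png')
print([(r['pixel'],r['conf']) for r in arm.mark_of(w,'mould_claw_tip')],t,s['width'])
```

```text
scene tcp [258. 176.] tip [255. 200.] tip-20 [251. 225.] clawtip [219. 165.] end z.2 [210. 143.] K [262. 352.] piv [198. 297.]
top tcp [179. 127.] tip [189. 127.] tip-20 [198. 127.] clawtip [187. 180.] end z.2 [176. 203.] K [248.  80.] piv [235. 184.]
[([263.8, 207.2], 0.9)] [0.5487 0.2016 0.1925] 0.00039185075967319947
```

View pics/w1.png

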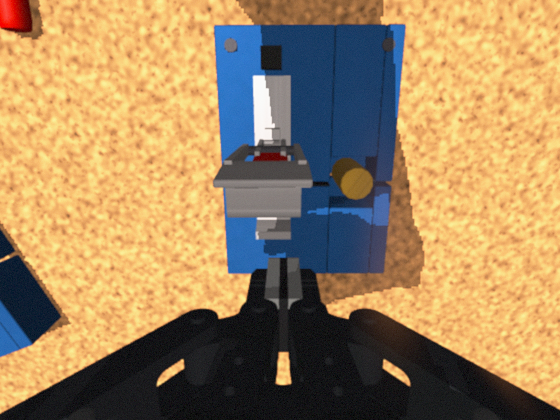

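Run:
```python
from h import *
np.set_printoptions(precision=4,suppress=True)
a=shot('scene');b=shot('top');w=shot('wrist');s=arm.sense();t=np.array(s['tool_pos']);P=dict(s=a,t=b,w=w)
ua=proj(a,np.array([.5,.2,.15]));ub=proj(b,np.array([.5,.2,.15]))
f=lambda u,c:[int(u[i])-70+c[i]*.35 for i in(0,1)]
fa=f(ua,(267,160));fb=f(ub,(215,138));print(fa,fb)
print('tip s+t',tri((a,fa),(b,fb)),'s+w',tri((a,fa),(w,(283,260))),'t+w',tri((b,fb),(w,(283,260))))
print('wrist proj tcp,tip',proj(w,t),proj(w,t-[0,0,.019]),'wcam',-np.array(w['R']).T@w['t'])
for q in('mould_claw_tip','mould_keeper'):
  m={k:arm.mark_of(p,q) for k,p in P.items()};m={k:v[0]['pixel'] for k,v in m.items() if v};print(q,m)
  import itertools
  for i,j in itertools.combinations(m,2):print(i+j,*tri((P[i],m[i]),(P[j],m[j])))
```

```text
[362.45, 99.0] [161.25, 245.3]
tip s+t (array([0.5517, 0.1839, 0.2107]), [0.013257586067914155, 0.013257586067914088]) s+w (array([0.5474, 0.2045, 0.202 ]), [0.004023941465140036, 0.004023941465140109]) t+w (array([0.5476, 0.1923, 0.1801]), [0.010717728562051472, 0.010717728562051412])
wrist proj tcp,tip [np.float64(283.2993269817303), np.float64(260.3296394155873)] [np.float64(283.27292452859996), np.float64(245.4245519799334)] wcam [0.4742 0.2083 0.3508]
mould_claw_tip {'s': [346.2, 100.0], 't': [153.7, 258.2], 'w': [263.1, 208.0]}
st [0.5201 0.1925 0.1938] [0.0008882210976196205, 0.000888221097619511]
sw [0.5203 0.1942 0.1934] [0.00039048928642015283, 0.00039048928642017474]
tw [0.5203 0.1935 0.1911] [0.0012405979812613118, 0.0012405979812614692]
mould_keeper {'s': [360.4, 169.9], 't': [172.0, 225.5], 'w': [275.9, 235.2]}
st [0.5808 0.1976 0.0485] [0.0009685156826134849, 0.000968515682613552]
sw [0.5867 0.1902 0.0559] [0.0014977842153164054, 0.0014977842153165227]
tw [0.5808 0.1921 0.0735] [0.00032092971058159537, 0.000320929710581531]
```

Claw tip: all camera pairs agree on (0.520, 0.193, 0.193). The shut fingertips look about level with the TCP instead of 19 mm ahead, so they passed just over the plate. I'll go back over the top, drop lower, and check with an overlay.

```bash
python3 -m crank '[[[0,0,-0.02],[0,0,0],0],[[0.03,0,0],[0,0,0],0],[[0.035,0,0],[0,0,0],0],[[0.03,0,0],[0,0,0],0],[[0.005,-0.004,0.03],[0,0,0],0],[[0,0,0.015],[0,0,0],0],[[0,0,0],[0,0,0],0]]'
python3 - <<'E'
from h import *
a=shot('scene');w=shot('wrist');o=[];t=np.array(arm.sense()['tool_pos'])
for p,c in((a,proj(a,np.array([.49,.2,.15]))),(w,(280,230))):
  im=cv2.copyMakeBorder(cv2.cvtColor(p['image'],cv2.COLOR_RGB2BGR),80,80,80,80,0)
  k=60 if p is a else 100
  u=[int(c[0])+80-k,int(c[1])+80-k];z=400/(2*k)
  m=cv2.resize(im[u[1]:u[1]+2*k,u[0]:u[0]+2*k],(400,400),interpolation=cv2.INTER_CUBIC)
  for d,col in((0,(0,255,0)),(.019,(0,0,255)),(-.013,(255,0,255))):
    q=proj(p,t-[0,0,d]);cv2.circle(m,(int((q[0]+80-u[0])*z),int((q[1]+80-u[1])*z)),3,col,-1)
  o.append(m)
cv2.imwrite('pics/ov.png',np.hstack(o))
E
```

```text
time_s: 5.6
tool_pos: [0.4472, 0.2064, 0.1651]
eef_rot: [[-0.996, 0.091, -0.005], [0.091, 0.996, -0.001], [0.005, -0.001, -1.0]]
wrist_force: [-0.0, -1.3, -0.7]
width: 0.0001
```

View pics/ov.png

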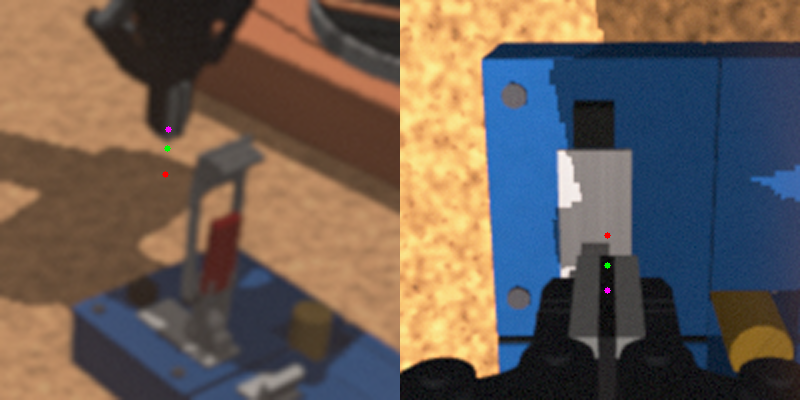

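The overlay shows the shut tips ending about 10 mm behind the TCP (scene tip near (168,135), TCP dot at (167,148)). So tip z is about TCP z + 0.01, now 0.175, level with the plate. I'll push at this height.

```bash
python3 -m crank '[[[-0.015,0,0],[0,0,0],0],[[-0.01,0,0],[0,0,0],0],[[-0.01,0,0],[0,0,0],0],[[-0.01,0,0],[0,0,0],0],[[-0.01,0,0],[0,0,0],0],[[-0.01,0,0],[0,0,0],0],[[0,0,0],[0,0,0],0]]'
python3 - <<'E'
from h import *
np.set_printoptions(precision=4,suppress=True)
P=[shot('scene'),shot('wrist')]
m=[arm.mark_of(p,'mould_claw_tip') for p in P];print([[(r['pixel'],r['conf']) for r in x] for x in m])
if all(m):print(tri(*[(p,x[0]['pixel']) for p,x in zip(P,m)]))
E
```

```text
time_s: 6.28
tool_pos: [0.5157, 0.2003, 0.1671]
eef_rot: [[-0.996, 0.092, 0.001], [0.092, 0.996, 0.0], [-0.001, 0.0, -1.0]]
wrist_force: [-0.8, -0.3, -0.1]
width: -0.0
[[([357.2, 110.3], 0.73)], [([273.0, 348.2], 0.66)]]
(array([0.5524, 0.1922, 0.1847]), [0.00030402380668803094, 0.00030402380668808184])
```

The claw is moving; its tip is at x = 0.552, about 61°. I'll continue.

```bash
python3 -m crank '[[[-0.01,0,0],[0,0,0],0],[[-0.01,0,0],[0,0,0],0],[[-0.01,0,0.002],[0,0,0],0],[[-0.01,0,0.002],[0,0,0],0],[[0,0,0],[0,0,0],0],[[0,0,0],[0,0,0],0],[[0,0,0],[0,0,0],0]]'
python3 - <<'E'
from h import *
np.set_printoptions(precision=4,suppress=True)
P=[shot('scene'),shot('wrist')]
m=[arm.mark_of(p,'mould_claw_tip') for p in P];print([[(r['pixel'],r['conf']) for r in x] for x in m])
if all(m):print(tri(*[(p,x[0]['pixel']) for p,x in zip(P,m)]))
E
```

```text
time_s: 7.07
tool_pos: [0.5533, 0.1971, 0.1632]
eef_rot: [[-0.996, 0.092, -0.001], [0.092, 0.996, -0.0], [0.001, -0.0, -1.0]]
wrist_force: [-0.6, 0.2, 0.0]
width: -0.0
[[([367.6, 174.4], 0.78)], [([276.7, 248.9], 0.8)]]
(array([0.5995, 0.1909, 0.0496]), [0.004764191283643037, 0.004764191283643024])
```

The claw fell over: its tip is now at about (0.600, 0.191, 0.05), 17 mm beyond the keeper face. Next I'll lower between the lever and keeper, above the claw, and look.

```bash
python3 -m crank '[[[0,0,0.02],[0,0,0],0],[[0,0.002,0.018],[0,0,0],0],[[0,0,0],[0,0,0],0]]'
python3 - <<'E'
from h import *
a=shot('scene');b=shot('wrist');o=[]
for p,c,k in((a,proj(a,np.array([.53,.2,.1])),50),(b,(280,230),130)):
  im=cv2.copyMakeBorder(cv2.cvtColor(p['image'],cv2.COLOR_RGB2BGR),80,80,80,80,0);u=[int(c[0])+80-k,int(c[1])+80-k]
  o.append(cv2.resize(im[u[1]:u[1]+2*k,u[0]:u[0]+2*k],(400,400),interpolation=cv2.INTER_CUBIC))
cv2.imwrite('pics/lev.png',np.hstack(o))
E
```

```text
time_s: 7.52
tool_pos: [0.5521, 0.199, 0.1224]
eef_rot: [[-0.996, 0.092, -0.006], [0.092, 0.996, -0.001], [0.006, -0.001, -1.0]]
wrist_force: [-1.5, 0.8, -0.4]
width: -0.0
```

View pics/lev.png

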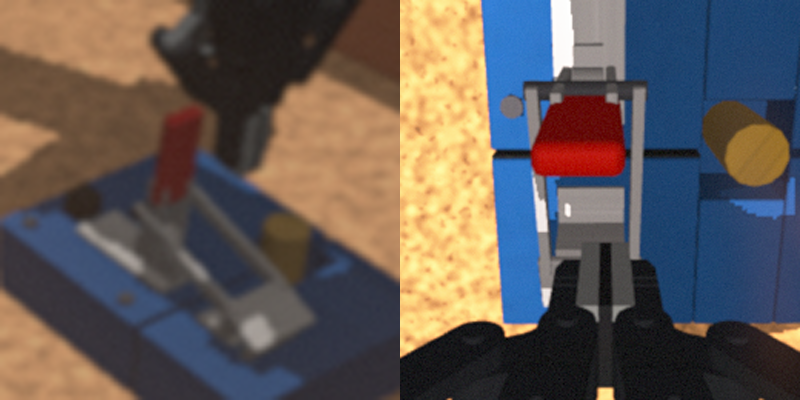

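The claw is lying over the keeper and the lever stands upright. The fingers are on its +x side, about 6 mm to +y of the lever's middle (wrist crop cols 603 and 580). I'll shift in y and push the lever along its arc.

```bash
python3 -m crank '[[[0.01,-0.005,0.001],[0,0,0],0],[[0.01,0,0],[0,0,0],0],[[0.009,0,0],[0,0,0],0],[[0.008,0,0],[0,0,0],0],[[0.008,0,0],[0,0,0],0],[[0.008,0,0],[0,0,0],0],[[0,0,0],[0,0,0],0]]'
python3 -m crank '[[[0.009,0,0.003],[0,0,0],0],[[0.009,0,0.004],[0,0,0],0],[[0.008,0,0.006],[0,0,0],0],[[0.007,0,0.008],[0,0,0],0],[[0,0,0],[0,0,0],0]]'
python3 - <<'E'
from h import *
a=shot('scene');b=shot('wrist');o=[]
for p,c,k in((a,proj(a,np.array([.5,.2,.1])),50),(b,(280,230),130)):
  print([(r['pixel'],r['conf']) for r in arm.mark_of(p,'mould_claw_tip')])
  im=cv2.copyMakeBorder(cv2.cvtColor(p['image'],cv2.COLOR_RGB2BGR),80,80,80,80,0);u=[int(c[0])+80-k,int(c[1])+80-k]
  o.append(cv2.resize(im[u[1]:u[1]+2*k,u[0]:u[0]+2*k],(400,400),interpolation=cv2.INTER_CUBIC))
cv2.imwrite('pics/lev2.png',np.hstack(o))
E
```

```text
time_s: 8.2
tool_pos: [0.4992, 0.1992, 0.1246]
eef_rot: [[-0.996, 0.091, -0.001], [0.091, 0.996, 0.0], [0.001, 0.0, -1.0]]
wrist_force: [-0.0, -0.2, 0.1]
width: -0.0001
time_s: 8.62
tool_pos: [0.4665, 0.2021, 0.1026]
eef_rot: [[-0.996, 0.091, -0.002], [0.091, 0.996, -0.0], [0.002, -0.0, -1.0]]
wrist_force: [-0.1, -0.5, 0.4]
width: -0.0003
[([359.0, 169.7], 0.71)]
[([280.0, 379.5], 0.66)]
```

View pics/lev2.png

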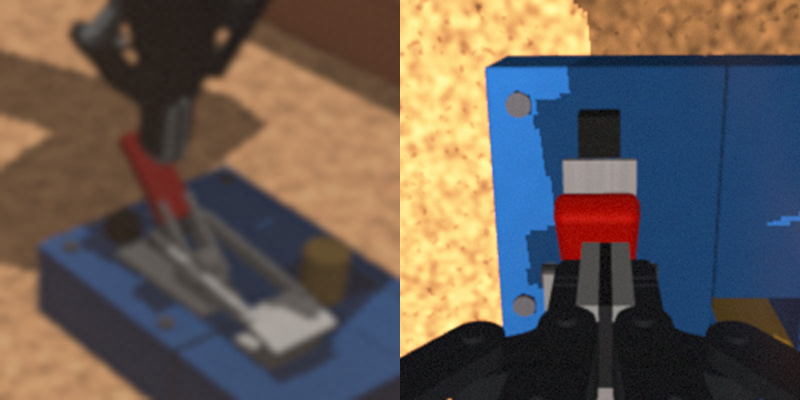

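The lever is following the fingers (now about 0.6 rad) and the claw is hooked. I'll continue over centre and down, watching the force.

```bash
python3 -m crank '[[[0.004,0,0.0055],[0,0,0],0],[[0.004,0,0.0055],[0,0,0],0],[[0.003,0,0.007],[0,0,0],0],[[0,0,0],[0,0,0],0]]'
python3 -m crank '[[[0.002,0,0.006],[0,0,0],0],[[0.001,0,0.006],[0,0,0],0],[[0,0,0.003],[0,0,0],0],[[0,0,0],[0,0,0],0]]'
python3 - <<'E'
from h import *
np.set_printoptions(precision=4,suppress=True)
P=[shot('scene'),shot('wrist')]
for q in('mould_claw_tip','mould_keeper'):
  m=[arm.mark_of(p,q) for p in P];print(q,[[(r['pixel'],r['conf']) for r in x] for x in m])
  if all(m):print(tri(*[(p,x[0]['pixel']) for p,x in zip(P,m)]))
E
```

```text
time_s: 9.15
tool_pos: [0.4553, 0.2028, 0.0838]
eef_rot: [[-0.996, 0.091, -0.003], [0.092, 0.996, -0.0], [0.003, -0.001, -1.0]]
wrist_force: [-0.1, 0.4, -0.5]
width: -0.0
time_s: 9.48
tool_pos: [0.4533, 0.2031, 0.0694]
eef_rot: [[-0.996, 0.092, -0.002], [0.092, 0.996, -0.0], [0.002, -0.001, -1.0]]
wrist_force: [-1.0, 0.4, -0.9]
width: 0.0
mould_claw_tip [[([361.1, 170.7], 0.77)], []]
mould_keeper [[([358.0, 169.3], 0.89), ([202.2, 212.5], 0.56)], []]
```

```bash
python3 -m crank '[[[0,0,0.003],[0,0,0],0],[[0,0,0.0025],[0,0,0],0],[[0,0,0],[0,0,0],0]]'
python3 - <<'E'
from h import *
a=shot('scene');b=shot('wrist');o=[]
for p,c,k in((a,proj(a,np.array([.5,.2,.08])),50),(b,(280,230),130)):
  im=cv2.copyMakeBorder(cv2.cvtColor(p['image'],cv2.COLOR_RGB2BGR),80,80,80,80,0);u=[int(c[0])+80-k,int(c[1])+80-k]
  o.append(cv2.resize(im[u[1]:u[1]+2*k,u[0]:u[0]+2*k],(400,400),interpolation=cv2.INTER_CUBIC))
cv2.imwrite('pics/lev3.png',np.hstack(o))
E
```

```text
time_s: 10.03
tool_pos: [0.4535, 0.2031, 0.0643]
eef_rot: [[-0.996, 0.092, -0.001], [0.092, 0.996, -0.0], [0.001, -0.0, -1.0]]
wrist_force: [0.5, -1.1, 0.3]
width: 0.0002
```

View pics/lev3.png

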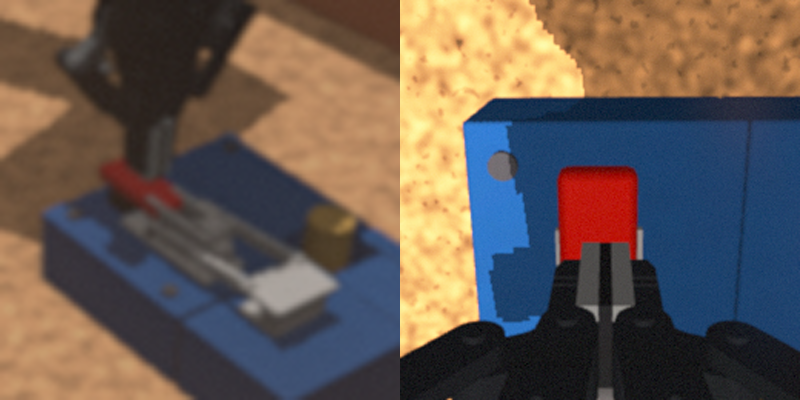

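The lever is down and the claw is level over the keeper. I'll press lightly until the force rises to confirm it's on its stop.

```bash
python3 -m crank '[[[0,0,0.002],[0,0,0],0],[[0,0,0.002],[0,0,0],0],[[0,0,0],[0,0,0],0]]'; python3 -m crank '[[[0,0,0.002],[0,0,0],0],[[0,0,0],[0,0,0],0]]'
```

```text
time_s: 10.38
tool_pos: [0.4536, 0.2032, 0.0605]
eef_rot: [[-0.996, 0.092, -0.001], [0.092, 0.996, -0.0], [0.001, -0.0, -1.0]]
wrist_force: [0.1, -1.0, 0.5]
width: -0.0005
time_s: 10.55
tool_pos: [0.4538, 0.2033, 0.0598]
eef_rot: [[-0.996, 0.091, 0.001], [0.091, 0.996, 0.0], [-0.001, 0.0, -1.0]]
wrist_force: [-3.9, -1.6, 10.8]
width: 0.0001
```

Firm contact (10.8 N): the lever is on its stop. Retreat and check from above.

```bash
python3 -m crank '[[[0,0,-0.02],[0,0,0],0],[[0,0,-0.035],[0,0,0],0],[[0,0,-0.035],[0,0,0],0],[[0.02,0.02,-0.03],[0,0,0],0],[[0.025,0.03,0],[0,0,0],0],[[0.025,0.03,0],[0,0,0],0],[[0.025,0.03,0],[0,0,0],0],[[0,0,0],[0,0,0],0]]'
python3 - <<'E'
from h import *
np.set_printoptions(precision=4,suppress=True)
a=shot('scene');b=shot('top');o=[]
for q in('mould_claw_tip','mould_keeper','spare_claw_tip'):
  m=[arm.mark_of(p,q) for p in(a,b)]
  if all(m):print(q,[round(x[0]['conf'],2) for x in m],*tri(*[(p,x[0]['pixel']) for p,x in zip((a,b),m)]))
for p,c,k in((a,proj(a,np.array([.5,.2,.06])),50),(b,proj(b,np.array([.5,.2,.06])),65)):
  im=cv2.copyMakeBorder(cv2.cvtColor(p['image'],cv2.COLOR_RGB2BGR),80,80,80,80,0);u=[int(c[0])+80-k,int(c[1])+80-k]
  o.append(cv2.resize(im[u[1]:u[1]+2*k,u[0]:u[0]+2*k],(400,400),interpolation=cv2.INTER_CUBIC))
cv2.imwrite('pics/fin.png',np.hstack(o))
E
```

```text
time_s: 11.22
tool_pos: [0.3655, 0.3254, 0.1791]
eef_rot: [[-0.996, 0.086, -0.001], [0.086, 0.996, 0.001], [0.001, 0.001, -1.0]]
wrist_force: [-0.5, -0.1, 0.2]
width: -0.0003
mould_claw_tip [0.97, 0.83] [0.58   0.1893 0.0571] [0.0003745100932835846, 0.0003745100932836681]
mould_keeper [0.64, 0.55] [0.5783 0.1925 0.0548] [0.00217451625408748, 0.002174516254087513]
spare_claw_tip [0.9, 0.51] [ 0.6015 -0.2056  0.1904] [0.0008835329181542335, 0.0008835329181540892]
```

View pics/fin.png

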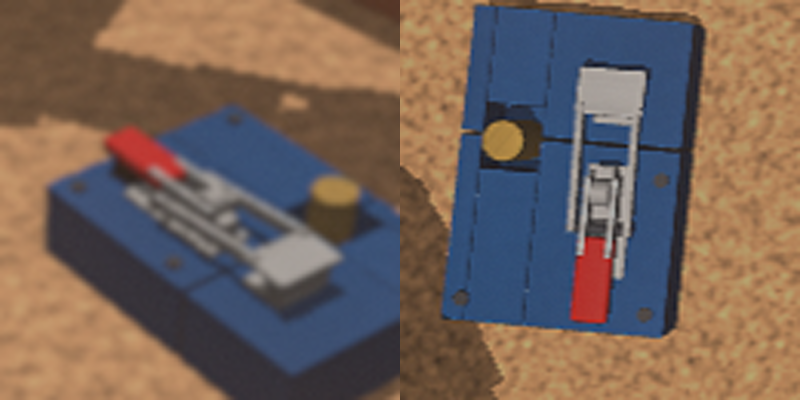

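The final picture shows the red lever flat along the box, the claw plate level over the keeper, the parting gap narrowed and the core undisturbed. The arm is clear of everything.

```bash
python3 -c "
from station import arm
print(arm.finish_job())"
```

```text
the job is handed in; nothing more can be done
None
```

The latch on the box with the brass core is closed, and I handed the job in at about 11.3 s. I pushed the claw over so it dropped behind the keeper. Then I swung the red lever along its arc, over centre and down, and moved the arm clear.

**Last checks:**
- **Lever:** It lies flat in both camera views. A light press met a firm stop with 10.8 N at the wrist.
- **Claw:** The tooth is at about (0.580, 0.189, 0.057) m, level over the keeper.
- **Box:** The parting gap has narrowed as expected, and the core is still in its pocket.
- **Spare latch:** Not touched. Its claw tip reads (0.602, -0.206, 0.190) m, against (0.605, -0.206, 0.193) m at the start, which is within measuring error.

**What failed or disagreed:**
- **First push:** It passed just above the claw without moving it. The shut fingertips sat about 10–15 mm behind the TCP, not 19 mm ahead of it as stated, so I repeated the push lower down.
- **Keeper position:** The networks' readings of the keeper scattered by 5 to 10 mm, mostly in height. I can't confirm that the tooth is hooked from those numbers alone. That rests on the pictures, the narrowed gap and the lever staying down.

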